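# Clear the offcuts from the weld-cleaning plate

## Task

Clear the five steel offcuts off the raised cleaning plate into the tray at its end. First pull up the spring pin beside the drop gate, turn it into its rest notch and let go, so that it stays out; then push the gate over so that it drops open into the tray, pick up the scraper block, wipe every offcut off the plate into the tray with it (do not touch the offcuts with the gripper), and stand the scraper back on the bench on its steel foot, beside the station. Leave the pin out and the gate open, and do not shift the wire brush, the magnet or the pipe stub.

Things in the scene. Friction and masses are not known exactly. Their poses are not given: they have to be found in the camera images.
- station: Cleaning station, fixed: a raised plate with the drop gate and chip tray at its +y end. Origin on the bench under the plate's middle; all axes are its own. The spring pin's axis is upright at x 78, y 133.5 mm; its bracket and collar (40 mm across, top 105 mm over the bench) stand outside the rim at x 58 to 101, y 94 to 156 mm
- plate_mid (a point): Middle of the plate's top, 65 mm above the bench; station axes. The plate is a level channel along y: 110 mm wide inside (x -55 to 55), 240 mm long (y -120 to 120). Rims 6 mm thick rise 14 mm above it along both sides and across the -y end; the gate closes the +y end. The offcuts start within y -70 to 70 mm; the rest is free
- pin_lift (a joint): Height in m the spring pin is pulled up: 0 in (blocks the gate), stop 0.021. A spring pulls it down, 5 N at 0, 8.5 N at 0.014. Its cross pin runs in a slotted collar: lift 0.0175 or more to turn it over the ridge; in the rest notch it sits at 0.014
- pin_turn (a joint): Turn of the spring pin in rad, counterclockwise seen from above: 0 in the deep slot (as it starts), 1.2 over the rest notch, stop 1.32. Turns only when lifted; let go in the notch, it stays out
- pin_grip (a point): Middle of the spring pin's T-handle: black bar 44 mm long (this point's x axis), 10 mm wide (y axis), 12 mm high, 128 mm above the bench when the pin is in. At turn 0 the bar lies at -0.6 rad from the station's x axis. 17 mm free under the bar, over the collar
- gate (a joint): Angle of the drop gate in rad: 0 shut (leaning 0.15 inward over the plate), 3.2 stop, hanging down in the tray. Hinged along station x at y 127 mm, 62 mm above the bench; swings out over the tray. Pin in: blocked, gives 0.1 to 0.4 when pushed and falls back. Pin out: needs under 1 N at the tab, and past about 0.3 it falls open by its weight
- gate_tab (a point): Middle of the gate's upstanding tab: 44 mm wide along station x, 8 mm thick, 24 mm high, on top of the gate panel (108 mm wide, 5 mm thick, 26 mm high). Shut, it is 100 mm above the bench; the station's +y is outward, over the tray
- scraper_grip (a point): Grip point of the scraper block, standing on the bench left or right of the station, 80 mm high, 0.3 kg: dark steel foot 96 mm long (this point's x axis), 28 mm thick (y axis), 12 mm high; above it a wooden handle 64 mm long, 20 mm thick. The point is 58 mm above the foot's underside, in the middle; z up
- chip0_mid (a point): Loose steel offcut, bar end 22 x 14 x 10 mm, about 16 g, lying on the plate; the point is in its middle, 5 mm above its underside
- chip1_mid (a point): Loose steel offcut, square 18 x 18 x 8 mm, about 16 g, lying on the plate; the point is in its middle, 5 mm above its underside
- chip2_mid (a point): Loose steel offcut, round slug 20 mm across, 9 mm high, about 16 g, lying on the plate; the point is in its middle, 5 mm above its underside
- chip3_mid (a point): Loose steel offcut, piece of angle 22 x 14.5 mm, 14 mm high, about 16 g, lying on the plate; the point is in its middle, 5 mm above its underside
- chip4_mid (a point): Loose steel offcut, bar end 20 x 16 x 12 mm, about 16 g, lying on the plate; the point is in its middle, 5 mm above its underside
- tray_in (a point): Centre of the chip tray's floor, 4 mm above the bench, at station y 173 mm; station axes. Tray open on top, 140 mm (x) by 130 mm (y) outside, walls 4 mm thick, 45 mm high; its first 12 mm lie under the plate
- brush_grip (a point): Bystander, leave alone: wire brush, 200 mm long, 42 mm wide, 20 mm high, round wooden handle; lies flat on the bench; this point is on its handle
- magnet: Bystander, leave alone: flat steel welding magnet, about 70 x 64 mm, 16 mm thick, on the bench on the robot's side of the station; origin at the centre of its underside
- pipe: Bystander, leave alone: short rusty pipe stub, 48 mm across, 50 mm high, standing on the bench on the far side of the station; origin at the centre of its underside

How it is judged (in metres and radians):
On the way, in this order (a step that is already met when the one before it is completed fails the run):
1. the spring pin is out, resting in its notch, and let go (value of joint pin_lift between 0.011 and 0.0165 m and value of joint pin_turn above 0.9 rad and contact force between the fingers and pin_turn below 0.2 N and value of joint gate below 0.5 rad), for 0.2 s.
2. the gate hangs open, the pin still out (value of joint gate above 1.9 rad and value of joint pin_lift between 0.011 and 0.0165 m and value of joint pin_turn above 0.9 rad), for 0.2 s.
3. the scraper is held above the bench (height (world z) of scraper_grip above 0.08 m and contact force between the fingers and scraper above 0.5 N), for 0.2 s.
4. all five offcuts lie in the tray, the scraper still in the gripper (x of chip0_mid in the frame of station between -0.07 and 0.07 m and y of chip0_mid in the frame of station between 0.11 and 0.238 m and z of each of chip0_mid, chip1_mid, chip2_mid, chip3_mid, chip4_mid in the frame of station below 0.045 m and x of chip1_mid in the frame of station between -0.07 and 0.07 m and y of chip1_mid in the frame of station between 0.11 and 0.238 m and x of chip2_mid in the frame of station between -0.07 and 0.07 m and y of chip2_mid in the frame of station between 0.11 and 0.238 m and x of chip3_mid in the frame of station between -0.07 and 0.07 m and y of chip3_mid in the frame of station between 0.11 and 0.238 m and x of chip4_mid in the frame of station between -0.07 and 0.07 m and y of chip4_mid in the frame of station between 0.11 and 0.238 m and contact force between the fingers and scraper above 0.5 N), for 0.2 s.
At the end, for the whole second after the job is handed in: All five offcuts in the tray, below 45 mm; pin out in its notch (lift 11 to 16.5 mm, turn over 0.9 rad); gate open over 1.9 rad; scraper upright on its foot on the bench (grip point 52 to 64 mm high, tilt under 0.1 rad), not in the tray, at rest (all of step 2 and x of chip0_mid in the frame of station between -0.07 and 0.07 m and y of chip0_mid in the frame of station between 0.11 and 0.238 m and z of each of chip0_mid, chip1_mid, chip2_mid, chip3_mid, chip4_mid in the frame of station below 0.045 m and x of chip1_mid in the frame of station between -0.07 and 0.07 m and y of chip1_mid in the frame of station between 0.11 and 0.238 m and x of chip2_mid in the frame of station between -0.07 and 0.07 m and y of chip2_mid in the frame of station between 0.11 and 0.238 m and x of chip3_mid in the frame of station between -0.07 and 0.07 m and y of chip3_mid in the frame of station between 0.11 and 0.238 m and x of chip4_mid in the frame of station between -0.07 and 0.07 m and y of chip4_mid in the frame of station between 0.11 and 0.238 m and height (world z) of scraper_grip between 0.052 and 0.064 m and angle between scraper_grip's own z axis and vertical below 0.1 rad and linear speed of scraper below 0.02 m/s and horizontal distance between scraper_grip and tray_in above 0.06 m); the robot touches nothing.
It fails at once if the gripper's fingers touch an offcut with more than 1 N (contact force between the fingers and chip0 above 1 N or contact force between the fingers and chip1 above 1 N or contact force between the fingers and chip2 above 1 N or contact force between the fingers and chip3 above 1 N or contact force between the fingers and chip4 above 1 N).
It fails at once if a bystander is shifted by more than 40 mm (distance of any of brush_grip, magnet, pipe from where it was at the start of the episode above 0.04 m).
It also fails if it takes over 72 s, if anything falls off the work surface, if the arm or the gripper's body presses on something with over 40 N, if the wrist force passes 120 N, or if a joint passes its speed limit or range.

## Robot

A 6-joint arm with a two-finger parallel gripper is mounted at the origin on the work surface. World frame = base frame: x ahead of the robot, y to its left, z up, the work surface at z = 0. Lengths are in m, angles in degrees, forces in N, time in s.
With the tool pointing down it reaches from about 0.4 to 0.825 m from the base axis. Payload 7 kg.
Tool frame: the origin (TCP) lies between the finger pads; the fingertips stand 22 mm ahead of it and the grasp point (between the pads) lies 3 mm ahead of it; z points along the fingers, y is the line along which they close (so a half turn about z gives the same grasp; the last joint's range is limited). The gripper opens to 88 mm and grips with 3 to 60 N. Pads are 19 mm wide; open, the fingers measure 130 mm over their backs; the gripper's body (78 mm by 193 mm) begins 47 mm behind the grasp point.
Start: joints at [-50.071, 20.546, 0.682, 0, -70.136, -16.507], TCP at [0.268, -0.619, 0.249] pointing down, gripper open.
Joint ranges: [-176.03, 176.03], [-82.01, 121.73], [-58.28, 71.71], [-173.87, 95.51], [-174.79, -0.11], [-173.66, 173.66]. Speed limits (degrees/s): [136.94, 136.94, 172.46, 180, 180, 180].

## Interface

Orientations are given as [roll, pitch, yaw] about the fixed x, y, z axes, in that order (R = Rz(yaw) Ry(pitch) Rx(roll)).
In Python, from plant import ctrl gives the robot as it stands.
- The arm moves only by the tool apply_moves, never from a script. Its argument "targets" is a list of rows, each an object with "travel": the shift along the tool's x, y, z in mm, a list of three; "roll": the turn about the tool's z in degrees; "jaw": the finger opening in mm, from 0 to 87.6. In form: [{"travel": [tx, ty, tz], "roll": roll, "jaw": jaw}, ...]. A call has 1 to 10 rows; each row shifts and turns the commanded pose from where the row before left it, along the tool's axes as they then stand; what a row does not reach is not made up. A row lasts 1/10 s, in which the tool goes at most 50 mm and 8.59 degrees, less where a joint would pass 70% of its speed; a pose out of reach is approached as far as the arm can. A call with a gripper value outside its range is refused whole. The fingers move at their own pace and stop on an object; the grip force is fixed at half the most. Time passes only in rows, so rows that do not move let the fingers close. It gives the time, the measured TCP pose, the force, the opening and the grip force at its end, in the units of the state.
- ctrl.get_obs(): the state, without advancing time (a new reading comes with each control period).
- ctrl.snapshot(name): name is "side" or "top" or "wrist"; returns the picture (384x512x3 uint8, red, green, blue); there is no depth.
- ctrl.calibration(name): a dict with "K" (3x3 intrinsics, pixels), "dist_coeffs" ([k1, k2, p1, p2, k3] as OpenCV has them; the pictures are not rectified), "extrinsics" (4x4, takes a point from camera to world coordinates); the wrist camera has in their place "hand_eye" (4x4, takes a point from camera to tool coordinates, whose origin is the TCP and whose axes are the flange's). Camera axes: x right, y down, z forward; pixel columns grow to the right and rows downward; lengths in m; the calibration is good to about 2 mm. A picture is of the moment at which its call begins: read the wrist's pose just before it. calibration takes no time and is no camera call.
- ctrl.close_job(): hands the job in; it is judged then, once.
The state is a dict: "clock": time; "joint_pos": joint angles; "qvel": joint speeds; "tau": joint torques, N m; "tool_pos": TCP position; "orientation": TCP orientation; "force": force on the tool from outside, world axes, zero at the start; "moment": the same for the moment, N m; "opening": finger opening in m; "gripper_force": force on a finger pad.
Only numpy, scipy, OpenCV 4.12 (cv2) and the standard library are available. Lean on these libraries where they do the work, as an engineer would, in place of code of your own. Each camera call takes 0.05 s, during which the arm holds its last target. There are 200 camera calls.

## Working session

There is one attempt and no reset: what is moved stays moved. The work goes in short steps, Python scripts to look and compute and a tool call to move; the robot and the scene stay as the last step left them, time stands still between calls to the robot, and variables do not carry over. Pictures are saved under pics/ and viewed, at most 11 in all, crops included, and the job is handed in when it is done.

Besides the shell and the picture viewer there is one more tool, called after "Request:" by a JSON object that holds its "op" and its "data", one argument or row to a line. apply_moves: Moves the arm, as the interface text tells. Its arguments: {"type":"object","properties":{"targets":{"type":"array","items":{"type":"object","properties":{"travel":{"type":"array","items":{"type":"number"}},"roll":{"type":"number"},"jaw":{"type":"number"}}}}},"required":["targets"]}

```bash
mkdir -p pics; ls
python3 - <<'E'
from plant import ctrl
import cv2,numpy as np
o=ctrl.get_obs();print({k:np.round(o[k],3) for k in ("clock","tool_pos","orientation","opening","force")})
for n in("top","side"):
    c=ctrl.calibration(n);print(n,np.round(c["K"],1).tolist(),np.round(c["dist_coeffs"],3),np.round(c["extrinsics"],3).tolist())
    im=ctrl.snapshot(n);cv2.imwrite(f"pics/{n}0.png",im[:,:,::-1])
print(np.round(ctrl.calibration("wrist")["hand_eye"],3).tolist())
a=cv2.imread("pics/top0.png");cv2.imwrite("pics/top0b.png",cv2.resize(a,(800,600)))
a=cv2.imread("pics/side0.png");cv2.imwrite("pics/side0b.png",cv2.resize(a,(800,600)))
E
```

```text
pics
{'clock': np.float64(0.0), 'tool_pos': array([ 0.268, -0.619,  0.248]), 'orientation': array([ 1.79904e+02, -8.00000e-03, -1.56586e+02]), 'opening': np.float64(0.088), 'force': array([ 0.634, -0.518,  0.12 ])}
top [[421.6, 0.0, 261.3], [0.0, 421.6, 193.7], [0.0, 0.0, 1.0]] [-0.121  0.     0.     0.     0.   ] [[-0.013, -0.986, 0.166, 0.324], [-1.0, 0.015, 0.015, -0.011], [-0.017, -0.166, -0.986, 1.381], [0.0, 0.0, 0.0, 1.0]]
side [[418.2, 0.0, 251.2], [0.0, 418.2, 190.4], [0.0, 0.0, 1.0]] [0.012 0.    0.    0.    0.   ] [[-0.946, -0.222, 0.235, 0.287], [-0.323, 0.684, -0.654, 0.677], [-0.016, -0.695, -0.719, 0.85], [0.0, 0.0, 0.0, 1.0]]
[[0.0, -0.952, -0.305, 0.084], [1.0, 0.0, 0.001, -0.001], [-0.001, -0.305, 0.952, -0.137], [0.0, 0.0, 0.0, 1.0]]
```

View pics/top0b.png

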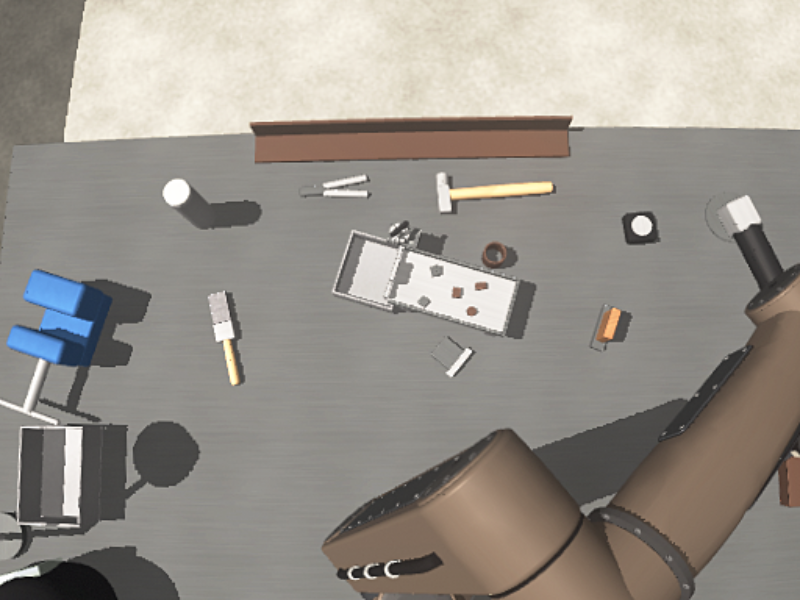

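View pics/side0b.png

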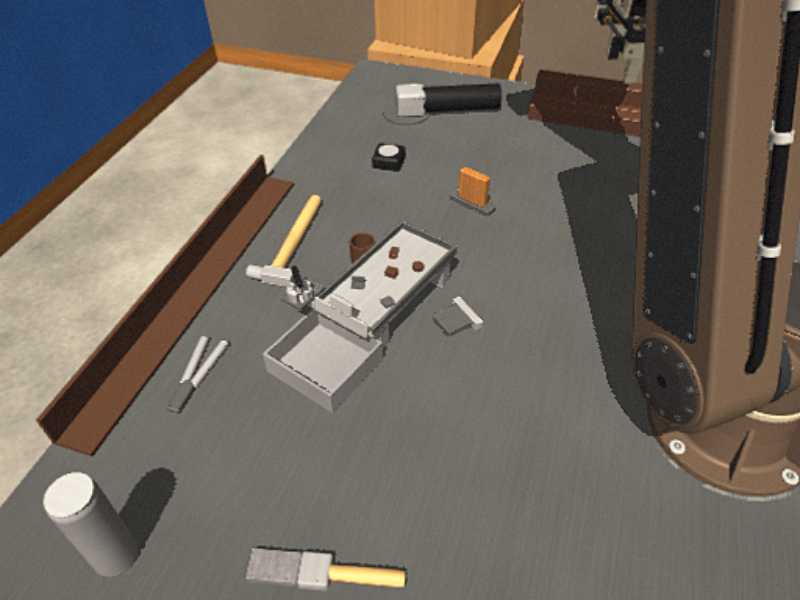

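The top view shows the station with its tray at the left (tray corners about (352,231) and (333,292); plate end at (520,278) and (504,334)). The pin is at (402,230), the scraper at (607,327), the pipe at (494,254), the magnet at (452,356) and the brush at (228,340). I'll cast rays for a first estimate.

```bash
cat > h.py <<'E'
from plant import ctrl
import cv2,numpy as np
from scipy.spatial.transform import Rotation as Rot
def cam(n,obs=None):
    c=ctrl.calibration(n);K=np.array(c["K"]);d=np.array(c["dist_coeffs"])
    if n=="wrist":
        o=obs or ctrl.get_obs();T=np.eye(4);T[:3,:3]=Rot.from_euler("xyz",o["orientation"],degrees=True).as_matrix();T[:3,3]=o["tool_pos"]
        return K,d,T@np.array(c["hand_eye"])
    return K,d,np.array(c["extrinsics"])
def cast(C,px,z):
    K,d,E=C;p=cv2.undistortPoints(np.array(px,float).reshape(-1,1,2),K,d).reshape(-1,2)
    r=np.c_[p,np.ones(len(p))]@E[:3,:3].T
    return E[:3,3]+r*((np.broadcast_to(z,len(p))-E[2,3])/r[:,2])[:,None]
def proj(C,P):
    K,d,E=C;R=E[:3,:3].T
    return cv2.projectPoints(np.array(P,float).reshape(-1,1,3),cv2.Rodrigues(R)[0],-R@E[:3,3],K,d)[0].reshape(-1,2)
def fit(local,world): # 2D rigid: returns yaw,t
    a=np.array(local,float)[:,:2];b=np.array(world)[:,:2];ca=a.mean(0);cb=b.mean(0);A=a-ca;B=b-cb
    y=np.arctan2((A[:,0]*B[:,1]-A[:,1]*B[:,0]).sum(),(A*B).sum());R=np.array([[np.cos(y),-np.sin(y)],[np.sin(y),np.cos(y)]])
    t=cb-R@ca;return y,t,np.linalg.norm(b-(a@R.T+t),axis=1)
def snap(n,f,scale=1.5625):
    C=cam(n);im=ctrl.snapshot(n)[:,:,::-1];cv2.imwrite(f"pics/{f}r.png",im);cv2.imwrite(f"pics/{f}.png",cv2.resize(im,None,fx=scale,fy=scale));return C,im
E
python3 - <<'E'
from h import *
C=cam("top");s=1/1.5625
w=cast(C,np.array([(520,278),(504,334),(352,231),(333,292)])*s,[.079,.079,.045,.045])
y,t,r=fit([(.061,-.126),(-.061,-.126),(.07,.238),(-.07,.238)],w);print(np.degrees(y),t,r)
R=np.array([[np.cos(y),-np.sin(y)],[np.sin(y),np.cos(y)]])
print("pin",R@[.078,.1335]+t,"tab",R@[0,.121]+t)
print("scr top",cast(C,np.array([(617,307),(607,341),(609,323)])*s,.08), "foot",cast(C,np.array([(599,349),(609,306)])*s,.012))
print("pipe,magnet",cast(C,np.array([(494,254),(452,356)])*s,[.05,.016]))
C=cam("side")
w=cast(C,np.array([(405,225),(457,251),(264,353),(334,406)])*s,[.079,.079,.045,.045])
y,t,r=fit([(.061,-.126),(-.061,-.126),(.07,.238),(-.07,.238)],w);print(np.degrees(y),t,r)
print("scr foot mid",cast(C,np.array([(451,201),(494,212)])*s,.0),"handle top",cast(C,np.array([(461,168),(489,180)])*s,.08))
E
```

```text
-16.988211143205948 [ 0.57009841 -0.08110756] [0.00176634 0.00334251 0.00282911 0.003059  ]
pin [0.68370023 0.02377751] tab [0.60545158 0.03461259]
scr top [[ 0.52802087 -0.41232943  0.08      ]
 [ 0.45963928 -0.38764965  0.08      ]
 [ 0.49580485 -0.39389064  0.08      ]] foot [[ 0.45020534 -0.38929311  0.012     ]
 [ 0.54109615 -0.41614665  0.012     ]]
pipe,magnet [[ 0.64810649 -0.17067248  0.05      ]
 [ 0.44058482 -0.08018208  0.016     ]]
-18.3422719115101 [ 0.5607276  -0.06959193] [0.002414   0.00663972 0.0107214  0.00918698]
scr foot mid [[ 5.39978222e-01 -4.00965792e-01 -1.11022302e-16]
 [ 4.45997586e-01 -3.92295322e-01  0.00000000e+00]] handle top [[ 0.52556002 -0.40981485  0.08      ]
 [ 0.46266001 -0.38698921  0.08      ]]
```

Request:
{"op": "apply_moves", "data": {
  "targets": [
    {"travel": [-32,21,0],"roll": 0,"jaw": 50},
    {"travel": [-32,21,0],"roll": 0,"jaw": 50},
    {"travel": [-32,21,0],"roll": 0,"jaw": 50},
    {"travel": [-32,21,0],"roll": 0,"jaw": 50},
    {"travel": [-32,21,0],"roll": 0,"jaw": 50},
    {"travel": [-32,21,0],"roll": 0,"jaw": 50},
    {"travel": [-32,21,0],"roll": 0,"jaw": 50},
    {"travel": [-32,21,0],"roll": 0,"jaw": 50},
    {"travel": [-32,21,0],"roll": 0,"jaw": 50},
    {"travel": [-32,21,0],"roll": 0,"jaw": 50}
  ]
}}

```text
clock: 1.1
tool_pos: [0.4789, -0.2979, 0.2484]
orientation: [180.0, -0.0, -156.6]
force: [0.3, -0.7, 0.7]
opening: 0.0497
gripper_force: 0.0
```

Request:
{"op": "apply_moves", "data": {
  "targets": [
    {"travel": [-32,21,0],"roll": 0,"jaw": 50},
    {"travel": [-32,21,0],"roll": 0,"jaw": 50},
    {"travel": [-32,21,0],"roll": 0,"jaw": 50},
    {"travel": [-32,21,0],"roll": 0,"jaw": 50},
    {"travel": [-32,21,0],"roll": 0,"jaw": 50},
    {"travel": [-32,21,0],"roll": 0,"jaw": 50},
    {"travel": [-32,21,0],"roll": 0,"jaw": 50},
    {"travel": [-32,21,0],"roll": 0,"jaw": 50},
    {"travel": [-32,21,0],"roll": 0,"jaw": 50},
    {"travel": [-32,21,0],"roll": 0,"jaw": 50}
  ]
}}

```text
clock: 2.1
tool_pos: [0.6891, 0.0219, 0.2481]
orientation: [180.0, -0.0, -156.6]
force: [0.2, -1.1, 0.2]
opening: 0.0501
gripper_force: 0.0
```

Request:
{"op": "apply_moves", "data": {
  "targets": [
    {"travel": [0,0,0],"roll": -8,"jaw": 50},
    {"travel": [0,0,0],"roll": -8,"jaw": 50},
    {"travel": [0,0,0],"roll": -8,"jaw": 50},
    {"travel": [0,0,0],"roll": -8,"jaw": 50},
    {"travel": [0,0,0],"roll": -8,"jaw": 50},
    {"travel": [0,0,0],"roll": -8,"jaw": 50},
    {"travel": [0,0,0],"roll": -8,"jaw": 50},
    {"travel": [0,0,0],"roll": -8,"jaw": 50},
    {"travel": [0,0,0],"roll": -8,"jaw": 50},
    {"travel": [0,0,0],"roll": -8,"jaw": 50}
  ]
}}

```text
clock: 3.1
tool_pos: [0.6884, 0.0204, 0.248]
orientation: [179.9, 0.0, -76.3]
force: [0.1, 0.9, -0.1]
opening: 0.05
gripper_force: 0.0
```

Request:
{"op": "apply_moves", "data": {
  "targets": [
    {"travel": [0,0,0],"roll": -8,"jaw": 50},
    {"travel": [0,0,0],"roll": -8,"jaw": 50},
    {"travel": [0,0,0],"roll": -8,"jaw": 50},
    {"travel": [0,0,0],"roll": -1.2,"jaw": 50},
    {"travel": [0,0,0],"roll": 0,"jaw": 50}
  ]
}}

```text
clock: 3.6
tool_pos: [0.6884, 0.0204, 0.2482]
orientation: [180.0, 0.0, -51.5]
force: [-0.4, 0.2, -0.6]
opening: 0.0498
gripper_force: 0.0
```

Run:
```python
from h import *
o=ctrl.get_obs();print(o["clock"],o["tool_pos"],o["orientation"],o["joint_pos"])
C,im=snap("wrist","w1")
```

```text
3.6 [0.68840696 0.02040414 0.24817173] [ 1.79962113e+02  2.04447551e-02 -5.15444423e+01] [ 1.78648212e+01  2.18680125e+01  2.61345549e+00 -6.15691305e-03
 -7.07881004e+01  2.05927714e+01]
```

View pics/w1.png

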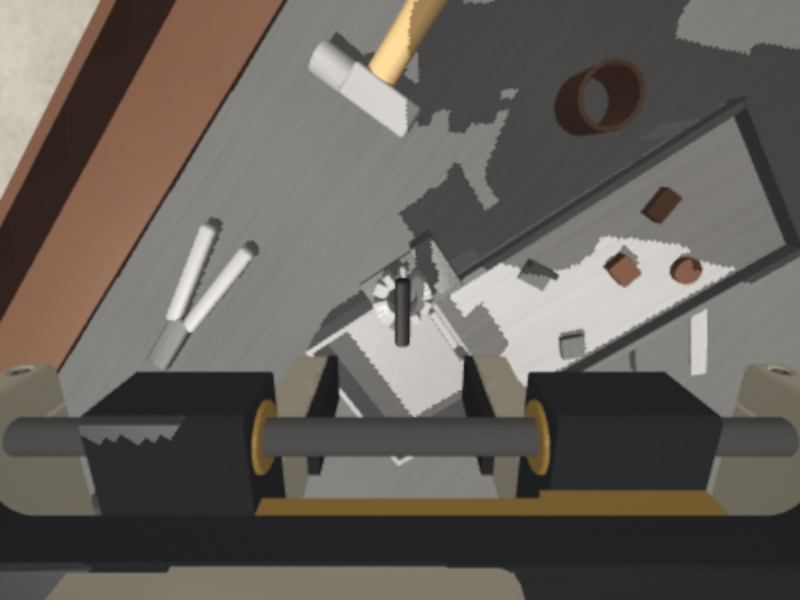

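The wrist view shows the T-handle bar running from (403,278) to (402,346), aligned with the jaws. The rim corner is at (743,101), the tray corner near (401,462), and the offcuts are on the plate.

Run:
```python
from h import *
C=cam("wrist");im=cv2.imread("pics/w1r.png")
g=cv2.cvtColor(im,cv2.COLOR_BGR2GRAY);m=np.zeros_like(g);m[160:226,248:268]=(g[160:226,248:268]<75)*255
n,l,st,ce=cv2.connectedComponentsWithStats(m);i=1+st[1:,4].argmax();print(st[i],ce[i])
print(cv2.minAreaRect(np.argwhere(l==i)[:,::-1].astype(np.float32)))
x,y,w,h=st[i][:4];P=cast(C,[(x+w/2,y),(x+w/2,y+h),ce[i]],.134)
print(P,np.linalg.norm(P[0]-P[1]))
s=1/1.5625
w=cast(C,np.array([(743,101),(401,462),(797,243)])*s,[.079,.045,.079]);print(w)
a=fit([(.061,-.126),(-.07,.238)],w[:2]);print(np.degrees(a[0]),a[1:])
```

```text
[249 176  14  45 318] [257.30188679 195.45283019]
((255.5, 198.0), (44.0, 13.0), 90.0)
[[0.69925958 0.00490832 0.134     ]
 [0.67093508 0.0405767  0.134     ]
 [0.68640807 0.0190982  0.134     ]] 0.045546792793493905
[[ 0.58901117 -0.212248    0.079     ]
 [ 0.5720458   0.16348121  0.045     ]
 [ 0.48399163 -0.1777176   0.079     ]]
-17.207971069264104 (array([ 0.56825996, -0.07920796]), array([0.00537162, 0.00537162]))
```

Request:
{"op": "apply_moves", "data": {
  "targets": [
    {"travel": [-3.7,1.4,35],"roll": 0,"jaw": 50},
    {"travel": [0,0,40],"roll": 0,"jaw": 50},
    {"travel": [0,0,30],"roll": 0,"jaw": 50},
    {"travel": [0,0,9],"roll": 0,"jaw": 40},
    {"travel": [0,0,0],"roll": 0,"jaw": 30},
    {"travel": [0,0,0],"roll": 0,"jaw": 0},
    {"travel": [0,0,0],"roll": 0,"jaw": 0},
    {"travel": [0,0,0],"roll": 0,"jaw": 0},
    {"travel": [0,0,0],"roll": 0,"jaw": 0},
    {"travel": [0,0,0],"roll": 0,"jaw": 0}
  ]
}}

```text
clock: 4.65
tool_pos: [0.6856, 0.0224, 0.1359]
orientation: [-179.9, -0.1, -51.4]
force: [-0.8, -0.0, 6.6]
opening: 0.01
gripper_force: 30.0
```

Request:
{"op": "apply_moves", "data": {
  "targets": [
    {"travel": [0,0,-7],"roll": 0,"jaw": 0},
    {"travel": [0,0,-7],"roll": 0,"jaw": 0},
    {"travel": [0,0,-6],"roll": 0,"jaw": 0},
    {"travel": [0,0,0],"roll": 0,"jaw": 0}
  ]
}}

```text
clock: 5.05
tool_pos: [0.6852, 0.0224, 0.1547]
orientation: [-180.0, 0.0, -51.4]
force: [4.5, -1.3, -10.6]
opening: 0.0099
gripper_force: 30.0
```

Request:
{"op": "apply_moves", "data": {
  "targets": [
    {"travel": [0,0,-0.5],"roll": -7,"jaw": 0},
    {"travel": [0,0,0],"roll": -7,"jaw": 0},
    {"travel": [0,0,0],"roll": -7,"jaw": 0},
    {"travel": [0,0,0],"roll": -7,"jaw": 0},
    {"travel": [0,0,0],"roll": -7,"jaw": 0},
    {"travel": [0,0,0],"roll": -7,"jaw": 0},
    {"travel": [0,0,0],"roll": -7,"jaw": 0},
    {"travel": [0,0,0],"roll": -7,"jaw": 0},
    {"travel": [0,0,0],"roll": -7,"jaw": 0},
    {"travel": [0,0,0],"roll": -6.5,"jaw": 0}
  ]
}}

```text
clock: 6.05
tool_pos: [0.6862, 0.0252, 0.1544]
orientation: [-179.8, -0.2, 18.4]
force: [6.2, 10.2, -10.5]
opening: 0.0096
gripper_force: 30.0
```

Request:
{"op": "apply_moves", "data": {
  "targets": [
    {"travel": [0,0,0],"roll": 0,"jaw": 0}
  ]
}}

```text
clock: 6.15
tool_pos: [0.6862, 0.0253, 0.1545]
orientation: [-179.8, -0.2, 18.4]
force: [4.9, 9.5, -10.5]
opening: 0.0098
gripper_force: 30.0
```

Request:
{"op": "apply_moves", "data": {
  "targets": [
    {"travel": [0,0,3],"roll": 0,"jaw": 0},
    {"travel": [0,0,2.5],"roll": 0,"jaw": 0},
    {"travel": [0,0,0],"roll": 0,"jaw": 0}
  ]
}}

```text
clock: 6.45
tool_pos: [0.6863, 0.0253, 0.1499]
orientation: [-179.9, -0.2, 18.2]
force: [4.1, 9.4, -5.4]
opening: 0.0099
gripper_force: 30.0
```

Force dropped as the pin seats; release and rise.

Request:
{"op": "apply_moves", "data": {
  "targets": [
    {"travel": [0,0,0.5],"roll": 0,"jaw": 16},
    {"travel": [0,0,0],"roll": 0,"jaw": 24},
    {"travel": [0,0,0],"roll": 0,"jaw": 30},
    {"travel": [0,0,0],"roll": 0,"jaw": 30},
    {"travel": [0,0,-20],"roll": 0,"jaw": 30},
    {"travel": [0,0,-30],"roll": 0,"jaw": 30},
    {"travel": [0,0,-35],"roll": 0,"jaw": 30},
    {"travel": [0,0,0],"roll": 0,"jaw": 30}
  ]
}}

```text
clock: 7.25
tool_pos: [0.6876, 0.0222, 0.2403]
orientation: [179.9, -0.5, 18.1]
force: [0.2, -0.1, 0.7]
opening: 0.03
gripper_force: 0.0
```

Run:
```python
from h import *
o=ctrl.get_obs();print(o["clock"],o["tool_pos"],o["orientation"],o["force"])
C,im=snap("wrist","w2")
```

```text
7.25 [0.68759516 0.02219175 0.24025304] [179.88504902  -0.48481811  18.14411595] [ 0.192574   -0.06415918  0.74725696]
```

View pics/w2.png

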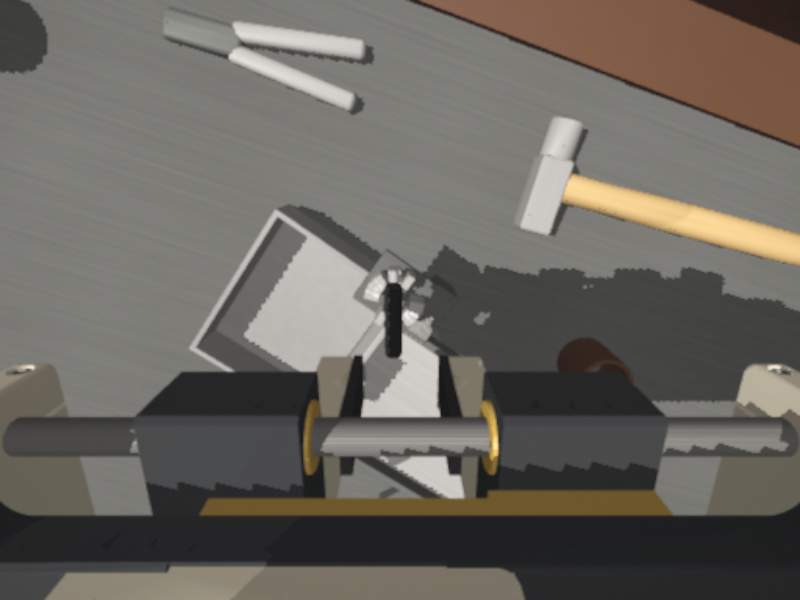

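Request:
{"op": "apply_moves", "data": {
  "targets": [
    {"travel": [0,0,0],"roll": 7,"jaw": 10},
    {"travel": [0,0,0],"roll": 7,"jaw": 0},
    {"travel": [0,0,0],"roll": 7,"jaw": 0},
    {"travel": [0,0,0],"roll": 7,"jaw": 0},
    {"travel": [0,0,0],"roll": 7.2,"jaw": 0},
    {"travel": [-28,17,0],"roll": 0,"jaw": 0},
    {"travel": [-28,17,0],"roll": 0,"jaw": 0},
    {"travel": [-27,17,0],"roll": 0,"jaw": 0},
    {"travel": [0,0,40],"roll": 0,"jaw": 0},
    {"travel": [0,0,0],"roll": 0,"jaw": 0}
  ]
}}

```text
clock: 8.3
tool_pos: [0.5872, -0.0027, 0.19]
orientation: [179.8, 0.4, -17.2]
force: [-0.5, -0.1, -0.6]
opening: 0.0006
gripper_force: 0.0
```

Run:
```python
from h import *
o=ctrl.get_obs();print(o["clock"],o["tool_pos"],o["orientation"],o["force"])
C,im=snap("wrist","w3")
```

```text
8.3 [ 0.58715008 -0.00271103  0.19001878] [179.84251125   0.38997911 -17.15331874] [-0.5169702  -0.14870934 -0.58049856]
```

View pics/w3.png

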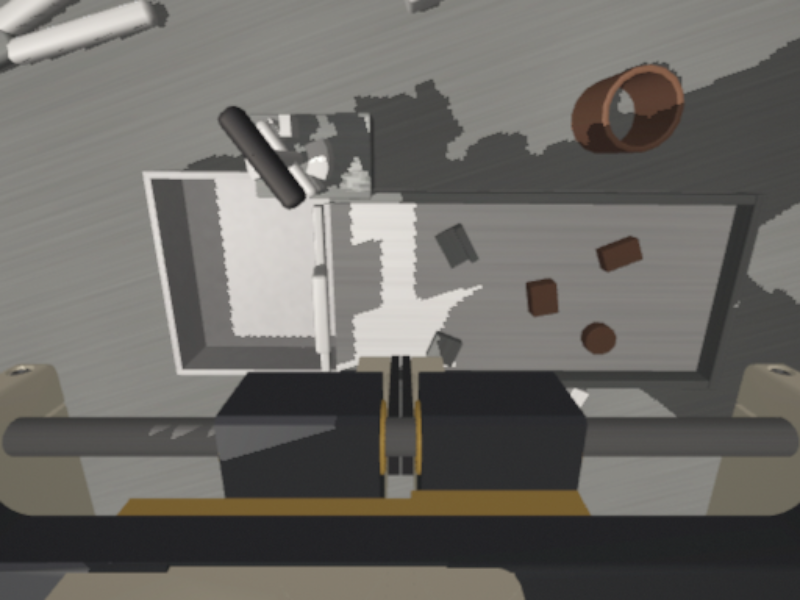

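The gate is at x≈322 and the tray corners are at (146,173) and (178,375). The rim corners are at (757,195) and (708,380), and one offcut is near the fingers at (447,347).

Run:
```python
from h import *
C=cam("wrist");s=1/1.5625
w=cast(C,np.array([(146,173),(178,375),(757,195),(708,380)])*s,[.045,.045,.079,.079])
y,t,r=fit([(.07,.238),(-.07,.238),(.061,-.126),(-.061,-.126)],w);print(np.degrees(y),t,r)
R=np.array([[np.cos(y),-np.sin(y)],[np.sin(y),np.cos(y)]])
p=cast(C,np.array([(455,245),(447,347),(542,297),(620,253),(599,338)])*s,.075)
print("chips",(p[:,:2]-t)@R)
p=cast(C,np.array([(320,266),(321,368),(320,206)])*s,[.112,.09,.09]);print("gate",(p[:,:2]-t)@R)
print("tcp",(ctrl.get_obs()["tool_pos"][:2]-t)@R)
```

```text
-16.96929834585098 [ 0.57159761 -0.07787001] [0.00353218 0.00129878 0.00273606 0.00468261]
chips [[ 0.02981281  0.04314515]
 [-0.03578626  0.04578078]
 [-0.00252352 -0.01143513]
 [ 0.02478361 -0.05506207]
 [-0.02986013 -0.05026247]]
gate [[ 0.02621726  0.11658711]
 [-0.04273954  0.12384691]
 [ 0.05410384  0.11873859]]
tcp [-0.00531122  0.07712355]
```

Request:
{"op": "apply_moves", "data": {
  "targets": [
    {"travel": [0,0,35],"roll": 0,"jaw": 0},
    {"travel": [0,0,38],"roll": 0,"jaw": 0},
    {"travel": [0,-8,0],"roll": 0,"jaw": 0},
    {"travel": [0,-8,0],"roll": 0,"jaw": 0},
    {"travel": [0,-8,0],"roll": 0,"jaw": 0},
    {"travel": [0,-8,0],"roll": 0,"jaw": 0},
    {"travel": [0,-8,0],"roll": 0,"jaw": 0},
    {"travel": [0,-8,0],"roll": 0,"jaw": 0},
    {"travel": [0,-5,0],"roll": 0,"jaw": 0},
    {"travel": [0,0,0],"roll": 0,"jaw": 0}
  ]
}}

```text
clock: 9.35
tool_pos: [0.6067, 0.0495, 0.1212]
orientation: [-180.0, -0.0, -17.0]
force: [-0.2, -0.5, 0.5]
opening: 0.0002
gripper_force: 0.0
```

Request:
{"op": "apply_moves", "data": {
  "targets": [
    {"travel": [0,0,-45],"roll": 0,"jaw": 0},
    {"travel": [0,0,-45],"roll": 0,"jaw": 0},
    {"travel": [0,0,-45],"roll": 0,"jaw": 88},
    {"travel": [0,0,0],"roll": 0,"jaw": 87}
  ]
}}

```text
clock: 9.75
tool_pos: [0.6095, 0.0489, 0.2635]
orientation: [-179.7, -0.6, -17.0]
force: [0.5, -0.2, -0.6]
opening: 0.0115
gripper_force: 0.0
```

Run:
```python
from h import *
C,im=snap("wrist","w4",1.0)
cv2.imwrite("pics/w4.png",im[40:260])
```

```text
(no output)
```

View pics/w4.png

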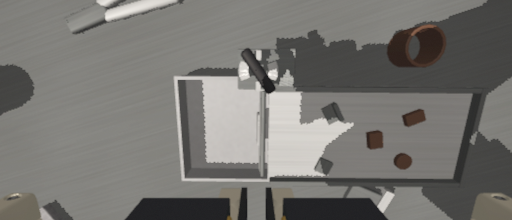

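Run:
```python
from h import *
C=cam("wrist");im=cv2.imread("pics/w4r.png")
y=np.radians(-17.0);t=np.array([.5716,-.0779]);R=np.array([[np.cos(y),-np.sin(y)],[np.sin(y),np.cos(y)]])
def P(x,yy,z):return [*(R@[x,yy]+t),z]
for a,n in((-.15,"shut"),(3.05,"open")):
    pts=[P(x,.127+h*np.sin(a),.062+h*np.cos(a)) for x,h in((.054,.0),(-.054,.0),(.054,.026),(-.054,.026),(.022,.05),(-.022,.05))]
    print(n,np.round(proj(C,pts)).tolist())
cv2.imwrite("pics/w4c.png",cv2.resize(im[80:240,160:330],None,fx=3.5,fy=3.5,interpolation=cv2.INTER_CUBIC))
```

```text
shut [[260.0, 128.0], [260.0, 213.0], [264.0, 130.0], [263.0, 221.0], [267.0, 163.0], [267.0, 203.0]]
open [[260.0, 128.0], [260.0, 213.0], [258.0, 126.0], [258.0, 206.0], [256.0, 148.0], [256.0, 179.0]]
```

View pics/w4c.png

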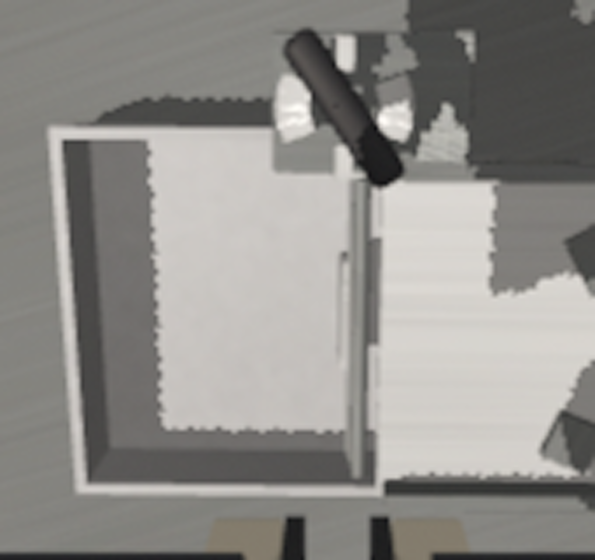

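The tab now shows on the tray side at (257,152–182), matching the projected open position, and the pin is still turned. Next, the scraper.

Request:
{"op": "apply_moves", "data": {
  "targets": [
    {"travel": [2.2,46,5],"roll": 0,"jaw": 60},
    {"travel": [2.2,46,5],"roll": 0,"jaw": 60},
    {"travel": [2.2,46,5],"roll": 0,"jaw": 60},
    {"travel": [2.2,46,5],"roll": 0,"jaw": 60},
    {"travel": [2.2,46,5],"roll": 0,"jaw": 60},
    {"travel": [2.2,46,5],"roll": 0,"jaw": 60},
    {"travel": [2.2,46,5],"roll": 0,"jaw": 60},
    {"travel": [2.2,46,5],"roll": 0,"jaw": 60},
    {"travel": [2.2,46,5],"roll": 0,"jaw": 60},
    {"travel": [2.2,46,5],"roll": 0,"jaw": 60}
  ]
}}

```text
clock: 10.8
tool_pos: [0.4909, -0.399, 0.2046]
orientation: [-180.0, 0.1, -17.1]
force: [0.7, 0.8, 0.7]
opening: 0.0598
gripper_force: 0.0
```

Request:
{"op": "apply_moves", "data": {
  "targets": [
    {"travel": [0,0,5],"roll": 0,"jaw": 60},
    {"travel": [0,0,0],"roll": 0,"jaw": 60}
  ]
}}

```text
clock: 11.0
tool_pos: [0.4906, -0.3981, 0.1986]
orientation: [-180.0, 0.2, -17.3]
force: [-1.0, 0.4, -0.8]
opening: 0.0598
gripper_force: 0.0
```

Run:
```python
from h import *
o=ctrl.get_obs();print(o["clock"],o["tool_pos"],o["orientation"])
C,im=snap("wrist","w5")
hsv=cv2.cvtColor(np.ascontiguousarray(im),cv2.COLOR_BGR2HSV);m=cv2.inRange(hsv,(5,110,80),(25,255,255));m[235:]=0
n,l,st,ce=cv2.connectedComponentsWithStats(m);i=1+st[1:,4].argmax();print(st[i])
b=cv2.boxPoints(cv2.minAreaRect(np.argwhere(l==i)[:,::-1].astype(np.float32)));print(b,cast(C,b,.08))
```

```text
11.0 [ 0.49055022 -0.3980966   0.19857755] [-179.95055236    0.22300683  -17.2561496 ]
[ 246  145   24   73 1396]
[[244.81218 216.62944]
 [249.94925 144.71068]
 [270.13196 146.1523 ]
 [264.9949  218.07106]] [[ 0.4696172  -0.38107295  0.08      ]
 [ 0.5359588  -0.40749136  0.08      ]
 [ 0.52923528 -0.42474213  0.08      ]
 [ 0.46219789 -0.39978194  0.08      ]]
```

View pics/w5.png

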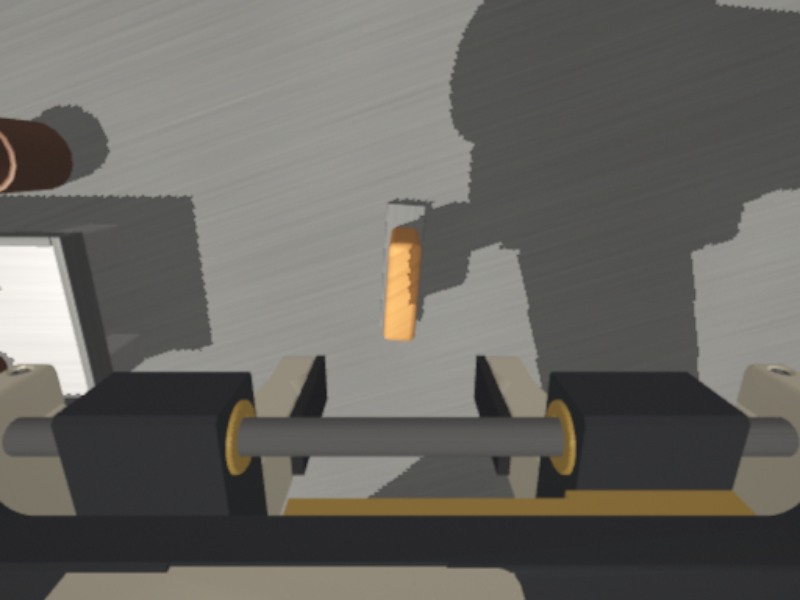

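The scraper handle is at (403,285), its axis nearly along the tool x (about 3.4° off).

Request:
{"op": "apply_moves", "data": {
  "targets": [
    {"travel": [0,0,0],"roll": 3.4,"jaw": 60},
    {"travel": [7.5,1.4,35],"roll": 0,"jaw": 60},
    {"travel": [0,0,40],"roll": 0,"jaw": 60},
    {"travel": [0,0,40],"roll": 0,"jaw": 60},
    {"travel": [0,0,20],"roll": 0,"jaw": 60},
    {"travel": [0,0,0],"roll": 0,"jaw": 30},
    {"travel": [0,0,0],"roll": 0,"jaw": 10},
    {"travel": [0,0,0],"roll": 0,"jaw": 0},
    {"travel": [0,0,0],"roll": 0,"jaw": 0},
    {"travel": [0,0,0],"roll": 0,"jaw": 0}
  ]
}}

```text
clock: 12.05
tool_pos: [0.4996, -0.4016, 0.0675]
orientation: [180.0, -0.1, -20.5]
force: [-0.2, -0.4, 0.5]
opening: 0.0253
gripper_force: 0.0
```

Request:
{"op": "apply_moves", "data": {
  "targets": [
    {"travel": [0,0,0],"roll": 0,"jaw": 0},
    {"travel": [0,0,0],"roll": 0,"jaw": 0}
  ]
}}

```text
clock: 12.25
tool_pos: [0.4993, -0.4015, 0.067]
orientation: [180.0, -0.1, -20.5]
force: [-0.4, 1.5, 5.9]
opening: 0.0202
gripper_force: 30.0
```

Request:
{"op": "apply_moves", "data": {
  "targets": [
    {"travel": [0,0,-30],"roll": 0,"jaw": 0},
    {"travel": [0,0,-40],"roll": 0,"jaw": 0},
    {"travel": [0,0,-40],"roll": -3.5,"jaw": 0},
    {"travel": [-4,-38,0],"roll": 0,"jaw": 0},
    {"travel": [-4,-38,0],"roll": 0,"jaw": 0},
    {"travel": [-4,-38,0],"roll": 0,"jaw": 0},
    {"travel": [-4,-38,0],"roll": 0,"jaw": 0},
    {"travel": [-4,-38,0],"roll": 0,"jaw": 0},
    {"travel": [-5,-38,0],"roll": 0,"jaw": 0},
    {"travel": [0,0,0],"roll": 0,"jaw": 0}
  ]
}}

```text
clock: 13.25
tool_pos: [0.5419, -0.1724, 0.1758]
orientation: [-180.0, 0.0, -16.8]
force: [-0.6, 0.1, -2.3]
opening: 0.0199
gripper_force: 29.9
```

Run:
```python
from h import *
o=ctrl.get_obs();print(o["clock"],o["tool_pos"],o["orientation"],o["force"])
C,im=snap("wrist","w6")
y=np.radians(-17.0);t=np.array([.5716,-.0779]);R=np.array([[np.cos(y),-np.sin(y)],[np.sin(y),np.cos(y)]])
print("tcp st",(o["tool_pos"][:2]-t)@R)
```

```text
13.25 [ 0.54192401 -0.17243118  0.17582815] [-1.79951231e+02  2.02965517e-02 -1.67964547e+01] [-0.58117689  0.08197876 -2.30403102]
tcp st [-0.00074105 -0.09907703]
```

View pics/w6.png

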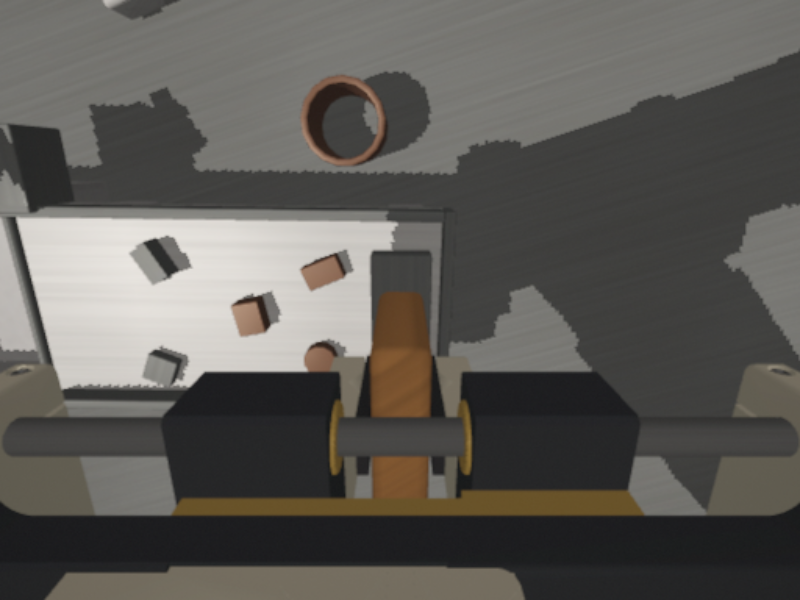

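The held scraper's foot end edge is at (372–431,252); the rim's outer corner is at about (453,208). All five offcuts lie left of the scraper.

Run:
```python
from h import *
C=cam("wrist");s=1/1.5625;o=ctrl.get_obs()
y=np.radians(-17.0);t=np.array([.5716,-.0779]);R=np.array([[np.cos(y),-np.sin(y)],[np.sin(y),np.cos(y)]])
p=cast(C,np.array([(372,252),(431,252),(453,208),(9,207),(68,397)])*s,[.121,.121,.079,.079,.079])
print((p[:,:2]-t)@R)
a=np.radians(o["orientation"][2]);Rt=np.array([[np.cos(a),-np.sin(a)],[np.sin(a),np.cos(a)]])
print((p[:2,:2]-o["tool_pos"][:2])@Rt)
```

```text
[[ 0.04351287 -0.08904128]
 [ 0.04361651 -0.11542588]
 [ 0.05870554 -0.12950793]
 [ 0.05831113  0.10515516]
 [-0.05533949  0.10021132]]
[[ 0.04413479  0.01139995]
 [ 0.04414959 -0.01498485]]
```

Request:
{"op": "apply_moves", "data": {
  "targets": [
    {"travel": [2,0,15],"roll": 0.2,"jaw": 0},
    {"travel": [0,0,15],"roll": 0,"jaw": 0},
    {"travel": [0,0,8],"roll": 0,"jaw": 0},
    {"travel": [0,0,3],"roll": 0,"jaw": 0},
    {"travel": [0,0,0],"roll": 0,"jaw": 0}
  ]
}}

```text
clock: 13.8
tool_pos: [0.5432, -0.1771, 0.1347]
orientation: [180.0, 0.0, -17.2]
force: [-0.4, -0.1, -2.5]
opening: 0.02
gripper_force: 29.9
```

Request:
{"op": "apply_moves", "data": {
  "targets": [
    {"travel": [0,-6,1],"roll": 0,"jaw": 0},
    {"travel": [0,-10,0],"roll": 0,"jaw": 0},
    {"travel": [0,-10,0],"roll": 0,"jaw": 0},
    {"travel": [0,-10,0],"roll": 0,"jaw": 0},
    {"travel": [0,-10,0],"roll": 0,"jaw": 0},
    {"travel": [0,-10,0],"roll": 0,"jaw": 0},
    {"travel": [0,-10,0],"roll": 0,"jaw": 0},
    {"travel": [0,-10,0],"roll": 0,"jaw": 0},
    {"travel": [0,-10,0],"roll": 0,"jaw": 0},
    {"travel": [0,-10,0],"roll": 0,"jaw": 0}
  ]
}}

```text
clock: 14.8
tool_pos: [0.5721, -0.0841, 0.1341]
orientation: [180.0, 0.0, -17.2]
force: [0.2, -0.7, -2.9]
opening: 0.0199
gripper_force: 29.9
```

Request:
{"op": "apply_moves", "data": {
  "targets": [
    {"travel": [0,-10,0],"roll": 0,"jaw": 0},
    {"travel": [0,-10,0],"roll": 0,"jaw": 0},
    {"travel": [0,-10,0],"roll": 0,"jaw": 0},
    {"travel": [0,-10,0],"roll": 0,"jaw": 0},
    {"travel": [0,-10,0],"roll": 0,"jaw": 0},
    {"travel": [0,-10,0],"roll": 0,"jaw": 0},
    {"travel": [0,-10,0],"roll": 0,"jaw": 0},
    {"travel": [0,-10,0],"roll": 0,"jaw": 0},
    {"travel": [0,-10,0],"roll": 0,"jaw": 0},
    {"travel": [0,-10,0],"roll": 0,"jaw": 0}
  ]
}}

```text
clock: 15.8
tool_pos: [0.6016, 0.0115, 0.1341]
orientation: [180.0, -0.0, -17.2]
force: [-0.8, -1.2, -3.1]
opening: 0.0198
gripper_force: 29.9
```

Request:
{"op": "apply_moves", "data": {
  "targets": [
    {"travel": [0,-10,0],"roll": 0,"jaw": 0},
    {"travel": [0,-10,0],"roll": 0,"jaw": 0},
    {"travel": [0,-10,0],"roll": 0,"jaw": 0},
    {"travel": [0,-10,0],"roll": 0,"jaw": 0},
    {"travel": [0,-5,0],"roll": 0,"jaw": 0},
    {"travel": [0,0,0],"roll": 0,"jaw": 0},
    {"travel": [0,0,0],"roll": 0,"jaw": 0}
  ]
}}

```text
clock: 16.5
tool_pos: [0.6145, 0.0536, 0.134]
orientation: [180.0, 0.0, -17.2]
force: [-0.5, -0.2, -2.3]
opening: 0.0198
gripper_force: 29.9
```

Run:
```python
from h import *
o=ctrl.get_obs();print(o["clock"],o["tool_pos"],o["orientation"],o["force"])
C,im=snap("wrist","w7",1);C2,im2=snap("side","s7",1)
cv2.imwrite("pics/both7.png",np.hstack([cv2.resize(im[:260],(400,300)),cv2.resize(im2[120:280,140:320],(400,300))]))
```

```text
16.5 [0.61452663 0.05362964 0.13395463] [ 1.79989386e+02  1.51751521e-02 -1.71689139e+01] [-0.51697892 -0.21190706 -2.27369211]
```

View pics/both7.png

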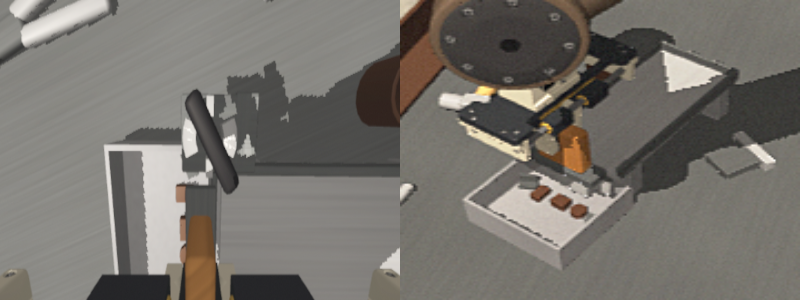

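Request:
{"op": "apply_moves", "data": {
  "targets": [
    {"travel": [0,0,-25],"roll": 0,"jaw": 0},
    {"travel": [0,0,-40],"roll": 0,"jaw": 0},
    {"travel": [0,0,-45],"roll": 0,"jaw": 0},
    {"travel": [0,40,-20],"roll": 0,"jaw": 0},
    {"travel": [0,30,0],"roll": 0,"jaw": 0},
    {"travel": [0,20,0],"roll": 0,"jaw": 0},
    {"travel": [0,0,0],"roll": 0,"jaw": 0}
  ]
}}

```text
clock: 17.3
tool_pos: [0.5868, -0.0347, 0.264]
orientation: [180.0, 0.0, -17.3]
force: [-0.4, 0.2, -2.9]
opening: 0.0201
gripper_force: 30.0
```

Run:
```python
from h import *
o=ctrl.get_obs();print(o["clock"],o["tool_pos"],o["orientation"],o["force"])
C,im=snap("wrist","w8",1);C2,im2=snap("side","s8",1);C3,im3=snap("top","t8",1)
a=cv2.resize(im[40:240,100:500],(800,400))
b=cv2.resize(im2[160:270,150:330],(400,200),interpolation=cv2.INTER_CUBIC)
c=cv2.resize(im3[130:230,200:400],(400,200),interpolation=cv2.INTER_CUBIC)
cv2.imwrite("pics/all8.png",np.vstack([a,np.hstack([b,c])]))
```

```text
17.3 [ 0.5868398  -0.03471414  0.26401818] [ 1.79989192e+02  3.15987850e-02 -1.73349060e+01] [-0.43757186  0.21722573 -2.87695015]
```

View pics/all8.png

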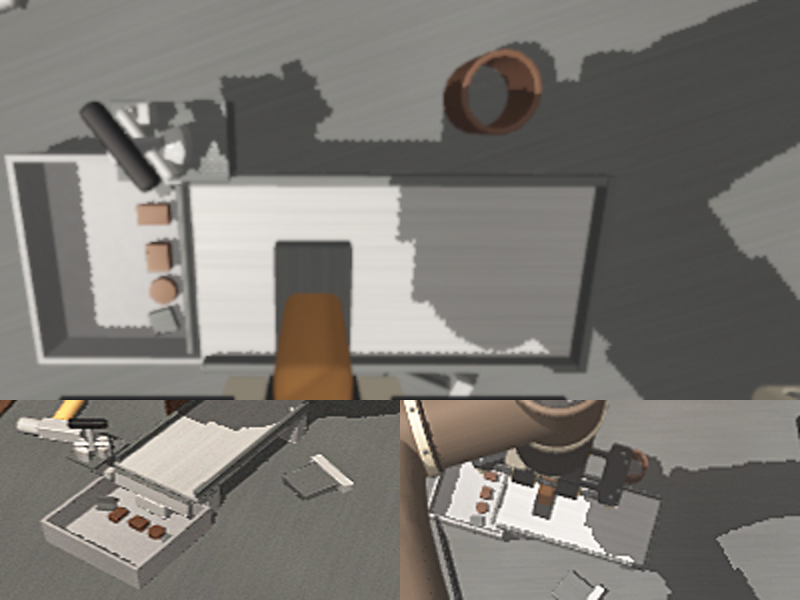

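The plate is empty. The tray holds three brown offcuts and one grey one in the wrist view, and the side view shows the other grey one by the +x wall at (105,503). The pin is out and the gate open. I'll put the scraper back where it stood.

Request:
{"op": "apply_moves", "data": {
  "targets": [
    {"travel": [2.5,37,0],"roll": 0,"jaw": 0},
    {"travel": [2.5,37,0],"roll": 0,"jaw": 0},
    {"travel": [2.5,38,0],"roll": 0,"jaw": 0},
    {"travel": [2.5,38,0],"roll": 0,"jaw": 0},
    {"travel": [2.5,38,0],"roll": 0,"jaw": 0},
    {"travel": [2.5,38,0],"roll": 0,"jaw": 0},
    {"travel": [2.5,38,0],"roll": 0,"jaw": 0},
    {"travel": [2.5,38,0],"roll": 0,"jaw": 0},
    {"travel": [2.5,37,0],"roll": 0,"jaw": 0},
    {"travel": [2.5,37,0],"roll": 0,"jaw": 0}
  ]
}}

```text
clock: 18.45
tool_pos: [0.5012, -0.3998, 0.2633]
orientation: [-180.0, 0.1, -17.1]
force: [1.4, -0.6, -2.8]
opening: 0.0197
gripper_force: 30.0
```

Request:
{"op": "apply_moves", "data": {
  "targets": [
    {"travel": [0,0,30],"roll": 0,"jaw": 0},
    {"travel": [0,0,40],"roll": 0,"jaw": 0},
    {"travel": [0,0,40],"roll": 0,"jaw": 0},
    {"travel": [0,0,40],"roll": 0,"jaw": 0},
    {"travel": [0,0,25],"roll": 0,"jaw": 0},
    {"travel": [0,0,10],"roll": 0,"jaw": 0},
    {"travel": [0,0,6],"roll": 0,"jaw": 0},
    {"travel": [0,0,2],"roll": 0,"jaw": 0},
    {"travel": [0,0,0],"roll": 0,"jaw": 0}
  ]
}}

```text
clock: 19.35
tool_pos: [0.5018, -0.3992, 0.0721]
orientation: [180.0, -0.1, -17.1]
force: [-0.0, -0.2, -3.1]
opening: 0.02
gripper_force: 30.0
```

Request:
{"op": "apply_moves", "data": {
  "targets": [
    {"travel": [0,0,2],"roll": 0,"jaw": 0},
    {"travel": [0,0,1],"roll": 0,"jaw": 0},
    {"travel": [0,0,1],"roll": 0,"jaw": 0},
    {"travel": [0,0,0],"roll": 0,"jaw": 0}
  ]
}}

```text
clock: 19.75
tool_pos: [0.5009, -0.399, 0.0673]
orientation: [180.0, -0.0, -17.2]
force: [-0.5, -0.0, -2.1]
opening: 0.0195
gripper_force: 30.0
```

Request:
{"op": "apply_moves", "data": {
  "targets": [
    {"travel": [0,0,1],"roll": 0,"jaw": 0},
    {"travel": [0,0,0],"roll": 0,"jaw": 0}
  ]
}}

```text
clock: 19.95
tool_pos: [0.501, -0.3991, 0.0671]
orientation: [180.0, -0.0, -17.2]
force: [-3.2, 1.3, 4.6]
opening: 0.0199
gripper_force: 30.0
```

Seated on the bench. I'll release and rise straight up.

Request:
{"op": "apply_moves", "data": {
  "targets": [
    {"travel": [0,0,0],"roll": 0,"jaw": 26},
    {"travel": [0,0,0],"roll": 0,"jaw": 40},
    {"travel": [0,0,0],"roll": 0,"jaw": 60},
    {"travel": [0,0,0],"roll": 0,"jaw": 60},
    {"travel": [0,0,-20],"roll": 0,"jaw": 60},
    {"travel": [0,0,-40],"roll": 0,"jaw": 60},
    {"travel": [0,0,-40],"roll": 0,"jaw": 60},
    {"travel": [0,0,-30],"roll": 0,"jaw": 60},
    {"travel": [0,0,0],"roll": 0,"jaw": 60},
    {"travel": [0,0,0],"roll": 0,"jaw": 60}
  ]
}}

```text
clock: 20.95
tool_pos: [0.5012, -0.399, 0.1968]
orientation: [-180.0, -0.1, -17.2]
force: [0.4, 1.1, -0.6]
opening: 0.0602
gripper_force: 0.0
```

Run:
```python
from h import *
o=ctrl.get_obs();print(o["clock"],o["tool_pos"],o["orientation"],o["force"])
C,im=snap("wrist","w9",1)
hsv=cv2.cvtColor(np.ascontiguousarray(im),cv2.COLOR_BGR2HSV);m=cv2.inRange(hsv,(5,110,80),(25,255,255));m[235:]=0
n,l,st,ce=cv2.connectedComponentsWithStats(m);i=1+st[1:,4].argmax();print(st[i])
r=cv2.minAreaRect(np.argwhere(l==i)[:,::-1].astype(np.float32));print(r,cast(C,[r[0]],.08))
# chips in side view: brown in the tray area
im2=ctrl.snapshot("side")[:,:,::-1];h=cv2.cvtColor(np.ascontiguousarray(im2),cv2.COLOR_BGR2HSV);m=cv2.inRange(h,(0,90,40),(18,255,200))
m[:180]=0;m[270:]=0;m[:,:150]=0;m[:,330:]=0
n,l,st,ce=cv2.connectedComponentsWithStats(m);print([(np.round(ce[k]).tolist(),int(st[k,4])) for k in range(1,n) if st[k,4]>5])
```

```text
20.95 [ 0.50115959 -0.39896147  0.19677955] [-1.79992676e+02 -1.01874426e-01 -1.71875322e+01] [ 0.43383513  1.05439421 -0.64408669]
[ 246  155   21   73 1394]
((256.0, 191.0), (72.0, 20.0), 90.0) [[ 0.50364072 -0.40092318  0.08      ]]
[([203.0, 222.0], 44), ([212.0, 227.0], 54), ([220.0, 232.0], 42)]
```

```bash
python3 -c "
from plant import ctrl
print(ctrl.close_job())"
```

```text
the job is handed in; nothing more can be done
None
```

The job is handed in, with no verdict shown: by the last pictures all five offcuts are in the tray, the pin is out, the gate is open, the scraper is back upright on the bench, and I moved none of the bystanders.

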